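Open the manifold dial lock and present its shackle

TASK

Unlock the orange manifold cover: turn the black dial click by click until its gate stands in line with the steel shackle, then gently pull the shackle straight up out of the blue lock, leaving the dial on that click. Present the shackle to the reader: hold it upright and still over the middle of the green pad on the grey junction box, with its feet a few centimetres above the pad and touching nothing but the gripper, and finish while still holding it there. Leave the sleeves, the nozzle and the toggle switch as they are.

Things in the scene. Friction and masses are not known exactly. Their poses are not given: they have to be found in the camera images.
- lock: Fixed blue lock housing, x -65 to 65, y -115 to 95 mm, 50 mm high; origin on the table surface, z up. Its y axis points from the dial (axis at x 0, y -50) to the shackle (legs at x 0, y 22 and 72). The orange manifold cover, 40 mm high, adjoins it (x 66 to 146, y -55 to 95 mm); the cover's 3 mm steel hasp plate lies on the housing around the shackle legs.
- dial (a joint): Dial angle in rad about the upward axis, positive anticlockwise from above. 0: gate in line with the shackle's tooth, shackle free. Starts 2 to 4 clicks negative (about -0.7 to -1.4): turn it anticlockwise. Spring clicks every 20 deg (0.349 rad), one at 0, about 0.05 N m each; let go, it settles in the nearest click. End stops -1.95 and 0.6. The gate allows the tooth about 0.09 rad either way.
- dial_grip (a point): Grip point on the dial's axis, 84 mm above the table; turns with the dial. Aluminium bar knob 14 mm wide, 44 mm long, 66 to 100 mm above the table, on a black disc. The point's y axis runs along the bar towards the disc's gate; grip the bar across its width, along x. When the dial is at 0 the axes match the lock's. Nothing at finger height stands within 67 mm of the axis.
- dial_gate (a point): Middle of the gate: the one notch, 22 mm wide and 16 mm deep, in the rim of the dial's black disc (124 mm diameter, 10 mm thick, top face 60 mm above the table). A white line on the disc runs from hub to notch. The point lies 56 mm from the dial's axis at the top face.
- shackle: Loose steel U, upside down: 10 mm bar, 100 mm high, legs 50 mm apart along y, 140 to 280 g. Origin midway between the feet, z up; axes start as the lock's. Feet start 10 mm above the table, 40 mm deep in two wells with 2 mm clearance. A brass tooth on the leg by the dial, 28 to 38 mm above the feet, catches under the disc unless the gate is over it. Lift straight up over 45 mm before moving sideways.
- shackle_grip (a point): Middle of the yellow grip block on the shackle's cross bar: 14 mm (x) x 30 mm (y) x 18 mm high, centre 95 mm above the feet (105 mm above the table at the start). Axes as the shackle's; grip it along x, from above.
- junction: Fixed grey die-cast junction box, 110 x 100 x 60 mm high, origin on the table under its centre; cable glands on its +x side.
- pad (a point): Centre of the top face of the green round reader pad, 60 mm diameter, on top of the junction box; 64 mm above the table.
- sleeve0: Loose titanium tap sleeve standing upright, 30 mm diameter, 55 mm high, origin at its foot. To be left alone.
- sleeve1: Another such sleeve. To be left alone.
- sleeve2: Another such sleeve. To be left alone.
- nozzle: Loose brass reference nozzle standing upright, 52 mm diameter at its foot, 85 mm high, origin at its foot. To be left alone.
- toggle (a joint): Chrome toggle switch on a small panel at the back left: angle in rad, 0 as it starts (leaning to -x). To be left alone.

How it is judged:
By the outcome, as a careful person would: the job done as asked, in the order asked, and still so for the second after the job is handed in, while the arm keeps its last pose, push and grip.
It also fails if it takes over 56 s, if anything falls off the work surface, if the arm or the gripper's body presses on something with over 40 N, if the wrist force passes 120 N, or if a joint passes its speed limit or range.

ROBOT

A 7-joint arm with a two-finger parallel gripper is mounted at the origin on the work surface. World frame = base frame: x ahead of the robot, y to its left, z up, the work surface at z = 0. Lengths are in m, angles in degrees, forces in N, time in s.
With the tool pointing down it reaches from about 0.4 to 0.9 m from the base axis. Payload 5.5 kg.
Tool frame: the origin (TCP) lies at the very end of the fingers, on their centre line; the grasp point (between the pads) lies 19 mm behind it (env.hold_point_z is the distance from the TCP to the grasp point, in m); z points along the fingers, y is the line along which they close (so a half turn about z gives the same grasp; the last joint's range is limited). The gripper opens to 92 mm and grips with 3 to 60 N. Pads are 19 mm wide; open, the fingers measure 130 mm over their backs; the gripper's body (75 mm by 190 mm) begins 47 mm behind the grasp point.
Start: joints at [-57.571, 28.699, -24.465, 88.831, 12.651, 65.22, -12.049], TCP at [0.194, 0.62, 0.227] pointing down, gripper open.
Joint ranges: [-164.97, 164.97], [-17.58, 116.51], [-87.97, 89.64], [11.32, 138.91], [-80.73, 260.73], [10.89, 115.49], [-147.41, 147.41]. Speed limits (degrees/s): [147.25, 147.25, 180, 180, 180, 180, 180].

INTERFACE

Orientations are given as [roll, pitch, yaw] about the fixed x, y, z axes, in that order (R = Rz(yaw) Ry(pitch) Rx(roll)).
In Python, from workcell import env, cams gives the robot as it stands.
- The arm moves only by the tool carry_out, never from a script. Its argument "increments" is a list of rows, each a list of 3 entries, a list of its own where there are three numbers: the shift along the tool's x, y, z normalised to -1 to 1, where 1 is 0.03 m, then the turn, a rotation vector about the tool's x, y, z normalised to -1 to 1, where 1 is 30 degrees, then the gripper's target within -1 to 1 (shut at 1, half-way at 0, fully open at -1). A call has 1 to 12 rows; each row shifts and turns the commanded pose from where the row before left it, along the tool's axes as they then stand; what a row does not reach is not made up. A row lasts 1/8 s, in which the tool goes at most 62.5 mm and 10.7 degrees, less where a joint would pass 70% of its speed; a pose out of reach is approached as far as the arm can. A call with a number of a shift or a turn outside -1 to 1 is refused whole. A call with a gripper value outside its range is refused whole. The fingers move at their own pace and stop on an object; the grip force is fixed at half the most. Time passes only in rows, so rows that do not move let the fingers close. It gives the time, the measured TCP pose, the force, the opening and the grip force at its end, in the units of the state.
- env.get_obs(): the state, without advancing time (a new reading comes with each control period).
- cams.snapshot(name): name is "scene" or "top" or "wrist"; returns a dict with "pixels" (480x640x3 uint8, red, green, blue), "range_z" (480x640 float32, m along the optical axis (not along the pixel's ray), 0 where there is no reading), "intrinsics" (3x3 intrinsics, pixels), "rvec" (rotation vector, rad) and "tvec" (3), from world to camera coordinates, as OpenCV has them. Camera axes: x right, y down, z forward; pixel columns grow to the right and rows downward; lengths in m; the calibration is good to about 2 mm. A picture is of the moment at which its call begins.
- env.sign_off(): hands the job in; it is judged then, once.
Trained networks look in a picture, given as the dict that the camera call returned (one of the last four; its "shot" number tells which), for a name from the list of things; names that differ only in an ending like _2 or _b are one class to them, and where a whole thing is asked for, a point or a joint stands for the part that bears it (a point fixed in the world has none). Each returns a list of dicts, best first, with "p" (0 to 1); they miss things now and then, are a little off and sometimes report something else, mostly with a low value. They report only what shows in the picture. A call takes as long as a camera call.
- cams.recognise(picture, name): "rect" ([left, top, width, height] in pixels, round what is visible of it).
The state is a dict: "t": time; "q": joint angles; "dq": joint speeds; "effort": joint torques, N m; "tcp_pos": TCP position; "tool_rot": TCP orientation; "contact_force": force on the tool from outside, world axes, zero at the start; "wrist_torque": the same for the moment, N m; "grip_width": finger opening in m; "grip_force": force on a finger pad.
Only numpy, scipy, OpenCV 4.12 (cv2) and the standard library are available. Lean on these libraries where they do the work, as an engineer would, in place of code of your own. Each camera call takes 0.05 s, during which the arm holds its last target. There are 200 camera calls.

## Working session

There is one attempt and no reset: what is moved stays moved. The work goes in short steps, Python scripts to look and compute and a tool call to move; the robot and the scene stay as the last step left them, time stands still between calls to the robot, and variables do not carry over. Pictures are saved under pics/ and viewed, at most 10 in all, crops included, and the job is handed in when it is done.

Besides the shell and the picture viewer there is one more tool, called after ">>>" in YAML: its name, and indented under it one key for each argument. carry_out: Moves the arm, as the interface text tells. Its arguments: {"type":"object","properties":{"increments":{"type":"array"}},"required":["increments"]}

```bash
mkdir -p pics
cat > h.py <<'E'
import numpy as np, cv2
from workcell import env, cams
def world(s,m=None):
    K=s["intrinsics"];R=cv2.Rodrigues(np.array(s["rvec"],float))[0];t=np.array(s["tvec"]).ravel()
    z=s["range_z"];v,u=np.mgrid[:480,:640]
    P=np.stack([(u-K[0,2])/K[0,0]*z,(v-K[1,2])/K[1,1]*z,z],-1)
    return (P-t)@R
def save(s,n): cv2.imwrite(f"pics/{n}.png",cv2.cvtColor(s["pixels"],cv2.COLOR_RGB2BGR))
E
python3 - <<'E'
from h import *
o=env.get_obs();print(o["t"],o["tcp_pos"],o["tool_rot"],o["contact_force"])
for c in ("scene","top"):
    s=cams.snapshot(c);save(s,c+"0");W=world(s);np.save(c,W);cv2.imwrite
    for n in ("lock","dial","dial_grip","dial_gate","shackle","shackle_grip","junction","pad","nozzle","sleeve0","toggle"):
        for r in cams.recognise(s,n)[:1 if n!="sleeve0" else 3]:
            l,t,w,h=r["rect"];p=W[int(t+h/2),int(l+w/2)]
            print(c,n,round(r["p"],2),np.round(r["rect"]),p.round(3))
E
```

```text
0.0 [0.19364284 0.61974911 0.2256905 ] [-1.79889416e+02 -3.33371777e-03  1.62655540e+02] [0.2517616  0.01231842 0.70063787]
scene lock 0.94 [300. 212. 105. 105.] [0.623 0.076 0.05 ]
scene dial 0.84 [309. 213.  53.  56.] [0.598 0.028 0.082]
scene dial_grip 0.65 [302. 215.  58.  51.] [0.593 0.018 0.069]
scene dial_gate 0.89 [305. 213.  58.  54.] [0.595 0.025 0.076]
scene shackle 0.57 [364. 229.  30.  22.] [0.551 0.113 0.057]
scene shackle_grip 0.89 [362. 228.  34.  22.] [0.545 0.111 0.056]
scene junction 0.58 [167. 141.  65.  58.] [ 0.513 -0.335  0.065]
scene pad 0.95 [169. 141.  65.  58.] [ 0.513 -0.33   0.063]
scene nozzle 0.67 [496. 267.  28.  30.] [0.555 0.39  0.056]
scene sleeve0 0.78 [168. 257.  21.  19.] [ 0.754 -0.262  0.055]
scene sleeve0 0.76 [128. 220.  23.  22.] [ 0.703 -0.388  0.047]
scene sleeve0 0.58 [238. 269.  17.  25.] [ 0.739 -0.114  0.059]
scene toggle 0.61 [483. 331.  15.  19.] [0.704 0.37  0.08 ]
top lock 0.91 [251. 185. 103. 102.] [0.599 0.074 0.061]
top dial 0.86 [297. 217.  55.  51.] [0.579 0.02  0.101]
top dial_grip 0.84 [298. 218.  54.  50.] [0.575 0.018 0.099]
top dial_gate 0.59 [296. 218.  55.  54.] [0.571 0.025 0.091]
top shackle 0.57 [267. 245.  32.  12.] [0.557 0.113 0.115]
top shackle_grip 0.55 [269. 245.  28.  12.] [0.557 0.113 0.115]
top junction 0.96 [451. 246.  56.  59.] [ 0.494 -0.34   0.064]
top pad 0.84 [449. 249.  59.  60.] [ 0.49  -0.336  0.067]
top nozzle 0.82 [162. 253.  24.  21.] [0.538 0.38  0.064]
top sleeve0 0.67 [485. 189.  18.  17.] [ 0.683 -0.388  0.056]
top sleeve0 0.52 [372. 177.  18.  15.] [ 0.718 -0.116  0.058]
top sleeve0 0.49 [431. 170.  17.  14.] [ 0.748 -0.269  0.012]
top toggle 0.42 [170. 194.  12.  12.] [0.688 0.371 0.086]
```

View pics/top0.png

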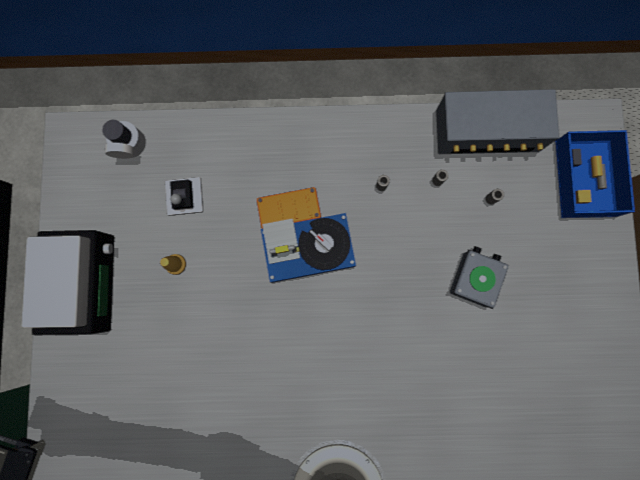

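View pics/scene0.png

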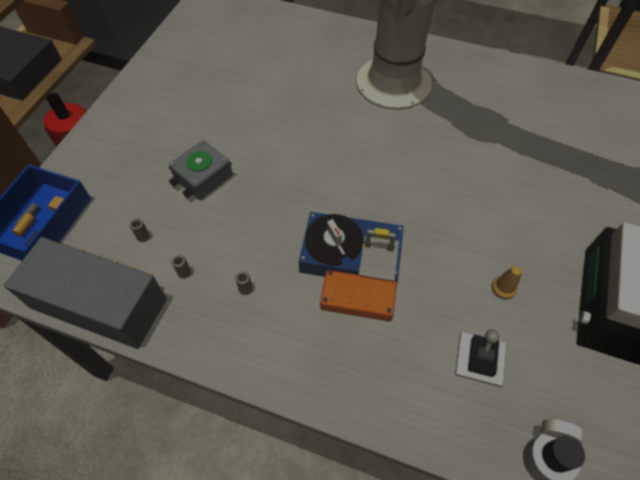

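The top view shows the lock at about (305,235), with the dial centre at (324,243) and its white line pointing up-left, so the dial is clearly negative. The shackle's yellow grip is at (283,250) and the green pad at (482,278). The scene view agrees. I'll move over the lock for a close look.

>>> carry_out:
  increments:
    - [[-0.96,-0.78,-0.2],[0,0,0],-1]
    - [[-0.96,-0.78,-0.2],[0,0,0],-1]
    - [[-0.96,-0.78,-0.2],[0,0,0],-1]
    - [[-0.96,-0.78,-0.2],[0,0,0],-1]
    - [[-0.96,-0.78,-0.2],[0,0,0],-1]
    - [[-0.96,-0.78,0],[0,0,0],-1]
    - [[-0.96,-0.78,0],[0,0,0],-1]
    - [[-0.96,-0.78,0],[0,0,0],-1]
    - [[-0.96,-0.78,0],[0,0,0],-1]
    - [[-0.96,-0.78,0],[0,0,0],-1]
    - [[-0.96,-0.78,0],[0,0,0],-1]
    - [[-0.96,-0.78,0],[0,0,0],-1]

```text
t: 2.7
tcp_pos: [0.4406, 0.2484, 0.257]
tool_rot: [180.0, 0.0, 162.7]
contact_force: [1.2, 0.3, -0.5]
grip_width: 0.092
grip_force: 0.0
```

>>> carry_out:
  increments:
    - [[-0.96,-0.78,0],[0,0,0],-1]
    - [[-0.96,-0.78,0],[0,0,0],-1]
    - [[-0.96,-0.78,0],[0,0,0],-1]
    - [[-0.96,-0.78,0],[0,0,0],-1]
    - [[-0.96,-0.78,0],[0,0,0],-1]
    - [[0,0,0],[0,0,0.34],-1]
    - [[0,0,0],[0,0,0.34],-1]
    - [[0,0,0],[0,0,0.34],-1]
    - [[0,0,0],[0,0,0.34],-1]
    - [[0,0,0],[0,0,0.34],-1]
    - [[0,0,0],[0,0,0.34],-1]
    - [[0,0,0],[0,0,0],-1]

```text
t: 4.2
tcp_pos: [0.5425, 0.0949, 0.2568]
tool_rot: [180.0, 0.0, 101.6]
contact_force: [0.3, -0.2, 0.3]
grip_width: 0.092
grip_force: 0.0
```

Run:
```python
from h import *
o=env.get_obs();print(o["t"],o["tcp_pos"],o["tool_rot"],np.round(o["q"],1))
s=cams.snapshot("wrist");save(s,"w1");W=world(s);np.save("w1",W)
R=cv2.Rodrigues(np.array(s["rvec"],float))[0];print(-R.T@np.array(s["tvec"]).ravel(),R[2],s["intrinsics"])
for n in ("dial","dial_gate","dial_grip","shackle_grip","lock"):
    for r in cams.recognise(s,n)[:1]: print(n,r)
```

```text
4.2 [0.54250088 0.09493927 0.2568001 ] [1.79991624e+02 3.03406769e-03 1.01562688e+02] [-13.6  15.    1.  102.1  -0.3  62.9  -0.9]
[0.52665845 0.17193938 0.41602827] [ 0.05758824 -0.28581051 -0.95655421] [[409.45472316   0.         323.6740496 ]
 [  0.         409.45472316 241.60521146]
 [  0.           0.           1.        ]]
dial {'rect': [280.9, 229.3, 134.9, 116.3], 'p': 0.82}
dial_gate {'rect': [283.3, 227.2, 128.6, 120.2], 'p': 0.95}
dial_grip {'rect': [278.7, 226.8, 132.3, 119.0], 'p': 0.87}
shackle_grip {'rect': [342.1, 153.8, 23.3, 84.1], 'p': 0.7}
lock {'rect': [278.3, 132.9, 239.0, 214.2], 'p': 0.91}
```

View pics/w1.png

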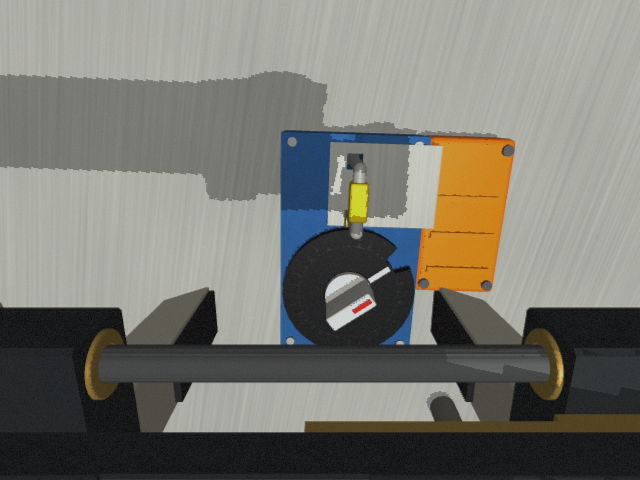

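The close-up shows the disc centred near (348,288) with its notch at (397,258), and the yellow grip at (359,202). The bar's top is near (350,302). Next I'll fit these metrically.

```bash
cat > fit.py <<'E'
from h import *
def fit(s):
    W=world(s);I=cv2.cvtColor(s["pixels"],cv2.COLOR_RGB2HSV);H,S,V=I[...,0],I[...,1],I[...,2];ok=s["range_z"]>0
    Z=W[...,2]
    d=ok&(V<75)&(S<120)&(abs(Z-.06)<.005)&(abs(W[...,0]-.57)<.1)&(abs(W[...,1]-.03)<.12)
    n,L,st,_=cv2.connectedComponentsWithStats(d.astype(np.uint8));k=1+st[1:,4].argmax();p=W[L==k][:,:2].astype(np.float32)
    from scipy.optimize import least_squares
    h=cv2.convexHull(p)[:,0]
    c=least_squares(lambda c:np.hypot(*(h-c).T)-.062,h.mean(0),loss="soft_l1",f_scale=.001).x
    print("disc",c.round(4),np.std(np.hypot(*(h-c).T)-.062).round(4),len(p),"z",W[L==k][:,2].mean().round(4))
    r=np.hypot(*(p-c).T);a=np.degrees(np.arctan2(*(p-c).T[::-1]));m=(r>.050)&(r<.060)
    hist=np.histogram(a[m]%360,bins=np.arange(0,361,2))[0];em=np.where(hist<.35*np.median(hist))[0]*2+1;print("gate deg",em)
    y=ok&(abs(H.astype(int)-30)<5)&(S>150)&(abs(Z-.114)<.004)
    q=W[y][:,:2].astype(np.float32);g=cv2.minAreaRect(q);print("yellow",g,len(q),W[y][:,2].mean())
    b=ok&(Z>.093)&(Z<.106)&(np.hypot(W[...,0]-c[0],W[...,1]-c[1])<.035)
    if b.sum()>20:
        g2=cv2.minAreaRect(W[b][:,:2].astype(np.float32));print("bar",g2,b.sum())
    v=np.array(g[0])-c;print("lock yaw",np.degrees(np.arctan2(v[1],v[0]))-90,np.hypot(*v))
E
python3 - <<'E'
from fit import *
fit(cams.snapshot("wrist"))
s=cams.snapshot("top");W=world(s);H=cv2.cvtColor(s["pixels"],cv2.COLOR_RGB2HSV)
g=(abs(H[...,0].astype(int)-65)<20)&(H[...,1]>100)&(abs(W[...,2]-.064)<.01)&(W[...,1]<-.2)
p=W[g];print("pad",p.mean(0),cv2.minEnclosingCircle(p[:,:2].astype(np.float32)))
E
```

```text
disc [0.5805 0.0213] 0.001 9772 z 0.0612
gate deg [37 39 41 43 45 47 49 51 53 55 95 97]
yellow ((0.5641367435455322, 0.11750137805938721), (0.0136215565726161, 0.027562720701098442), 10.213141441345215) 541 0.11491124687935636
bar ((0.5803013443946838, 0.021317394450306892), (0.04393108934164047, 0.01457021664828062), 45.98215103149414) 930
lock yaw 9.682157851627991 0.0975847628586018
pad [ 0.48873778 -0.34631034  0.0645634 ] ((0.48886021971702576, -0.3474719822406769), 0.031015418469905853)
```

>>> carry_out:
  increments:
    - [[0,0,0],[0,0,0.309],0]
    - [[0,0,0],[0,0,0.309],0]
    - [[0,0,0],[0,0,0.309],0]
    - [[0,0,0],[0,0,0.309],0]
    - [[0,0,0],[0,0,0.309],0]
    - [[0,0,0],[0,0,0.309],0]
    - [[-0.296,0.871,0.9],[0,0,0],0]
    - [[-0.296,0.871,0.9],[0,0,0],0]
    - [[-0.296,0.871,0.9],[0,0,0],0]
    - [[0,0,0.9],[0,0,0],0]
    - [[0,0,0.7],[0,0,0],0]
    - [[0,0,0],[0,0,0],0]

```text
t: 6.1
tcp_pos: [0.5786, 0.0209, 0.1259]
tool_rot: [-179.8, 0.2, 45.9]
contact_force: [-0.4, 0.4, 0.5]
grip_width: 0.046
grip_force: 0.0
```

>>> carry_out:
  increments:
    - [[0.05,0.03,0.5],[0,0,0],0]
    - [[0,0,0.5],[0,0,0],0]
    - [[0,0,0.5],[0,0,0],0]
    - [[0,0,0.45],[0,0,0],0]
    - [[0,0,0],[0,0,0],0]
    - [[0,0,0],[0,0,0],1]
    - [[0,0,0],[0,0,0],1]
    - [[0,0,0],[0,0,0],1]
    - [[0,0,0],[0,0,0],1]

```text
t: 7.22
tcp_pos: [0.5819, 0.0219, 0.0696]
tool_rot: [-180.0, -0.0, 45.8]
contact_force: [-2.5, 2.0, 2.6]
grip_width: 0.0138
grip_force: 30.0
```

Run:
```python
from h import *
o=env.get_obs()
for k in ("t","tcp_pos","tool_rot","contact_force","wrist_torque","grip_width","grip_force"): print(k,np.round(o[k],4))
```

```text
t 7.225
tcp_pos [0.5819 0.0219 0.0696]
tool_rot [-1.799826e+02 -2.500000e-02  4.584070e+01]
contact_force [-2.492   1.9582  2.6172]
wrist_torque [ 0.2048  0.4429 -0.0024]
grip_width 0.0138
grip_force 30.0006
```

>>> carry_out:
  increments:
    - [[0,0,0],[0,0,-0.2],1]
    - [[0,0,0],[0,0,-0.2],1]
    - [[0,0,0],[0,0,-0.2],1]
    - [[0,0,0],[0,0,-0.2],1]
    - [[0,0,0],[0,0,-0.2],1]
    - [[0,0,0],[0,0,-0.2],1]
    - [[0,0,0],[0,0,-0.2],1]
    - [[0,0,0],[0,0,-0.2],1]
    - [[0,0,0],[0,0,-0.2],1]
    - [[0,0,0],[0,0,0],1]
    - [[0,0,0],[0,0,0],1]

```text
t: 8.6
tcp_pos: [0.5811, 0.0222, 0.0696]
tool_rot: [-179.9, -0.1, 99.8]
contact_force: [-3.7, 0.7, 5.2]
grip_width: 0.0136
grip_force: 30.0
```

>>> carry_out:
  increments:
    - [[0,0,0],[0,0,0],0]
    - [[0,0,0],[0,0,0],0]
    - [[0,0,-0.7],[0,0,0],0]
    - [[0,0,-0.9],[0,0,0],0]
    - [[0,0,-0.9],[0,0,0],0]
    - [[0,0,-0.95],[0,0,0],0]
    - [[0.8,0,-0.95],[0,0,0],0]
    - [[0.8,0,-0.95],[0,0,0],0]
    - [[0.8,0,-0.95],[0,0,0],0]
    - [[0.8,0,0],[0,0,0],0]
    - [[0,0,0],[0,0,0],0]
    - [[0,0,0],[0,0,0],0]

```text
t: 10.1
tcp_pos: [0.5654, 0.1145, 0.2576]
tool_rot: [-179.9, 0.1, 99.8]
contact_force: [0.1, 0.3, 0.4]
grip_width: 0.0456
grip_force: 0.0
```

Run:
```python
from fit import *
s=cams.snapshot("wrist");save(s,"w2");fit(s);o=env.get_obs();print(o["t"],o["tcp_pos"],o["tool_rot"],o["q"])
```

```text
disc [0.5805 0.0214] 0.0032 7834 z 0.0613
gate deg [  3   7   9  11  15  91  93  95  97  99 101 103 105 107 109 183 185 187
 189 191 193 199 243 245 247 249 251 253 255 257 259 261 263 265 267 269
 271 273 275 277 279 281 283 285 287 289 291 293 295 297 299 301 303 305
 307 309 311 313 315 317]
yellow ((0.5648292303085327, 0.11650817841291428), (0.012251947075128555, 0.029365552589297295), 9.550886154174805) 105 0.11473534968150322
bar ((0.5800564289093018, 0.023344578221440315), (0.013773299753665924, 0.0398164764046669), 9.943320274353027) 715
lock yaw 9.329620054790524 0.09639031687728877
10.15 [0.56549687 0.11418947 0.25754328] [-1.79933174e+02  5.70644617e-02  9.97244677e+01] [-8.53033716 17.92966979 -6.92488287 98.15574929  2.42033712 64.1291192
 -6.45682547]
```

View pics/w2.png

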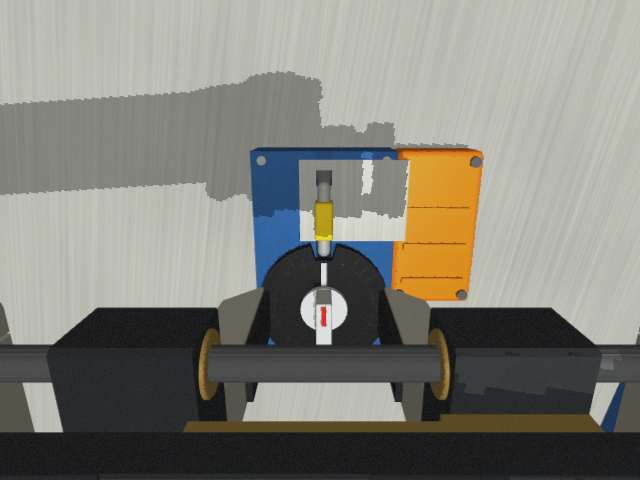

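The notch now sits at (324,255), in line with the shackle leg. Measured gate angle is 100°, against a lock y axis at 99.7°. I'll grip the shackle.

>>> carry_out:
  increments:
    - [[0.1,-0.02,0.9],[0,0,0],0]
    - [[0,0,0.9],[0,0,0],0]
    - [[0,0,0.9],[0,0,0],0]
    - [[0,0,0.9],[0,0,0],0]
    - [[0,0,0.9],[0,0,0],0]
    - [[0,0,0.7],[0,0,0],0]
    - [[0,0,0.47],[0,0,0],0]
    - [[0,0,0],[0,0,0],0]
    - [[0,0,0],[0,0,0],1]
    - [[0,0,0],[0,0,0],1]
    - [[0,0,0],[0,0,0],1]
    - [[0,0,0],[0,0,0],1]

```text
t: 11.65
tcp_pos: [0.5647, 0.119, 0.0886]
tool_rot: [180.0, -0.0, 99.8]
contact_force: [0.3, -0.1, 2.1]
grip_width: 0.0136
grip_force: 30.0
```

>>> carry_out:
  increments:
    - [[0,0,-0.1],[0,0,0],1]
    - [[0,0,-0.1],[0,0,0],1]
    - [[0,0,-0.1],[0,0,0],1]
    - [[0,0,-0.1],[0,0,0],1]

```text
t: 12.15
tcp_pos: [0.5643, 0.1189, 0.1002]
tool_rot: [-180.0, -0.0, 99.8]
contact_force: [0.3, -0.2, -3.0]
grip_width: 0.0135
grip_force: 30.0
```

>>> carry_out:
  increments:
    - [[0,0,-0.1],[0,0,0],1]
    - [[0,0,-0.1],[0,0,0],1]
    - [[0,0,-0.1],[0,0,0],1]
    - [[0,0,-0.15],[0,0,0],1]
    - [[0,0,-0.15],[0,0,0],1]
    - [[0,0,-0.2],[0,0,0],1]
    - [[0,0,-0.2],[0,0,0],1]
    - [[0,0,-0.2],[0,0,0],1]
    - [[0,0,-0.3],[0,0,0],1]
    - [[0,0,-0.4],[0,0,0],1]
    - [[0,0,-0.4],[0,0,0],1]
    - [[0,0,-0.4],[0,0,0],1]

```text
t: 13.65
tcp_pos: [0.5645, 0.1189, 0.1822]
tool_rot: [180.0, -0.0, 99.8]
contact_force: [-0.2, 0.5, -1.9]
grip_width: 0.0138
grip_force: 30.0
```

>>> carry_out:
  increments:
    - [[0,0,-0.7],[0,0,0],1]
    - [[0,0,-0.8],[0,0,0],1]
    - [[0,0,-0.5],[0,0,0],1]
    - [[-0.3,-0.1,0],[0,0,0],1]
    - [[-0.6,-0.2,0],[0,0,0],1]
    - [[-0.85,-0.3,0],[0,0,0],1]
    - [[-0.85,-0.3,0],[0,0,0],1]
    - [[-0.85,-0.3,0],[0,0,0],1]
    - [[-0.85,-0.3,0],[0,0,0],1]
    - [[-0.85,-0.3,0],[0,0,0],1]
    - [[-0.85,-0.3,0],[0,0,0],1]
    - [[-0.85,-0.3,0],[0,0,0],1]

```text
t: 15.15
tcp_pos: [0.5267, -0.0984, 0.2398]
tool_rot: [-179.8, -0.0, 99.7]
contact_force: [0.7, -0.2, -1.8]
grip_width: 0.0132
grip_force: 30.0
```

>>> carry_out:
  increments:
    - [[-0.85,-0.3,0],[0,0,0],1]
    - [[-0.85,-0.3,0],[0,0,0],1]
    - [[-0.85,-0.3,0],[0,0,0],1]
    - [[-0.85,-0.3,0],[0,0,0],1]
    - [[-0.85,-0.3,0],[0,0,0],1]
    - [[-0.85,-0.3,0],[0,0,0],1]
    - [[-0.85,-0.25,0],[0,0,0],1]
    - [[-0.6,-0.2,0],[0,0,0],1]
    - [[-0.4,-0.13,0],[0,0,0],1]
    - [[-0.2,-0.05,0],[0,0,0],1]
    - [[0,0,0],[0,0,0],1]
    - [[0,0,0],[0,0,0],1]

```text
t: 16.65
tcp_pos: [0.4938, -0.3186, 0.2411]
tool_rot: [180.0, -0.0, 99.9]
contact_force: [-0.5, 0.5, -1.8]
grip_width: 0.0138
grip_force: 30.0
```

Run:
```python
from h import *
o=env.get_obs();print(o["t"],o["tcp_pos"],o["tool_rot"],o["contact_force"],np.round(o["q"]))
for c in ("wrist","top"):
    s=cams.snapshot(c);save(s,c+"3");W=world(s);H=cv2.cvtColor(s["pixels"],cv2.COLOR_RGB2HSV);ok=s["range_z"]>0
    g=ok&(abs(H[...,0].astype(int)-65)<20)&(H[...,1]>100)&(abs(W[...,2]-.064)<.01)&(W[...,1]<-.2)
    p=W[g]
    if len(p)>20: print(c,"pad",len(p),p.mean(0),cv2.minEnclosingCircle(p[:,:2].astype(np.float32)))
    y=ok&(abs(H[...,0].astype(int)-30)<5)&(H[...,1]>120)&(W[...,2]>.15)&(W[...,2]<.35)&(W[...,1]<-.2)
    if y.sum()>5: print(c,"yellow",y.sum(),W[y].mean(0),W[y].min(0),W[y].max(0))
    cam=-cv2.Rodrigues(np.array(s["rvec"],float))[0].T@np.array(s["tvec"]).ravel();print(cam)
```

```text
16.65 [ 0.49377318 -0.31856895  0.2410747 ] [ 1.79989207e+02 -3.50253944e-02  9.99191213e+01] [-0.54406167  0.49855426 -1.77482242] [26. 20.  6. 98. -2. 62. 42.]
wrist pad 2149 [ 0.4854435 -0.3464556  0.0652804] ((0.4908374845981598, -0.34794777631759644), 0.030710943043231964)
wrist yellow 162 [ 0.49251713 -0.31117025  0.26627673] [ 0.48477353 -0.32146334  0.2523241 ] [ 0.50064283 -0.2885384   0.33099763]
[ 0.48015232 -0.24122599  0.40034186]
top pad 314 [ 0.48662969 -0.34175841  0.06452   ] ((0.48793405294418335, -0.34561529755592346), 0.030223095789551735)
[ 0.45507173 -0.00634852  1.17970712]
```

View pics/wrist3.png

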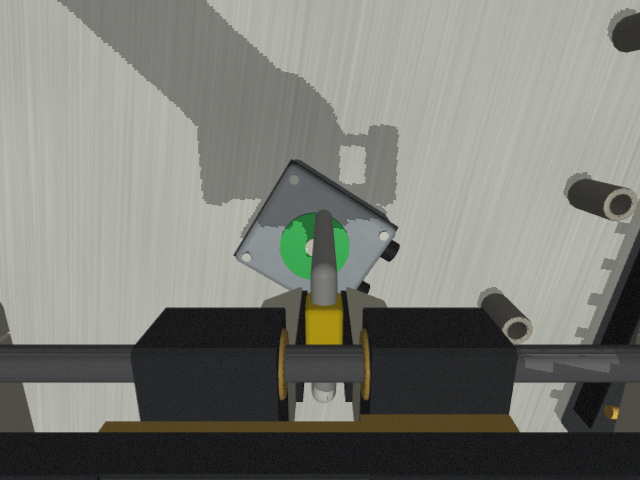

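The wrist view shows the shackle held upright with the pad centre at (314,247), and it needs about 26 mm more. I'll shift over the pad and lower.

>>> carry_out:
  increments:
    - [[-0.42,-0.15,0],[0,0,0],1]
    - [[-0.42,-0.16,0.3],[0,0,0],1]
    - [[0,0,0.5],[0,0,0],1]
    - [[0,0,0.5],[0,0,0],1]
    - [[0,0,0.5],[0,0,0],1]
    - [[0,0,0.4],[0,0,0],1]
    - [[0,0,0],[0,0,0],1]
    - [[0,0,0],[0,0,0],1]
    - [[0,0,0],[0,0,0],1]
    - [[0,0,0],[0,0,0],1]

```text
t: 18.0
tcp_pos: [0.4888, -0.3463, 0.1757]
tool_rot: [180.0, 0.0, 99.8]
contact_force: [0.0, -0.0, -2.9]
grip_width: 0.0138
grip_force: 30.0
```

Run:
```python
from h import *
o=env.get_obs();print(o["t"],o["tcp_pos"],o["tool_rot"],o["contact_force"],np.abs(o["dq"]).max())
a=cams.snapshot("scene");b=cams.snapshot("top");W=world(b)
for n in ("dial_gate",): print(cams.recognise(b,n)[:1])
A=cv2.resize(a["pixels"][110:300,130:420],None,fx=2.6,fy=2.6);B=cv2.resize(b["pixels"][180:320,240:530],None,fx=2.6,fy=2.6,interpolation=cv2.INTER_CUBIC)
A=A[:,:750];B=B[:,:750];im=cv2.vconcat([A,B]);im=cv2.resize(im,(int(im.shape[1]*598/im.shape[0]),598)) if im.shape[0]>598 else im
cv2.imwrite("pics/f.png",im[...,::-1]);print(im.shape)
```

```text
18.0 [ 0.48877492 -0.34628703  0.17569127] [1.79954251e+02 3.89744953e-02 9.98299892e+01] [ 0.04682026 -0.04428769 -2.85856157] 0.08603389403867837
[{'rect': [296.5, 218.4, 52.6, 54.6], 'p': 0.55}]
(598, 522, 3)
```

View pics/f.png

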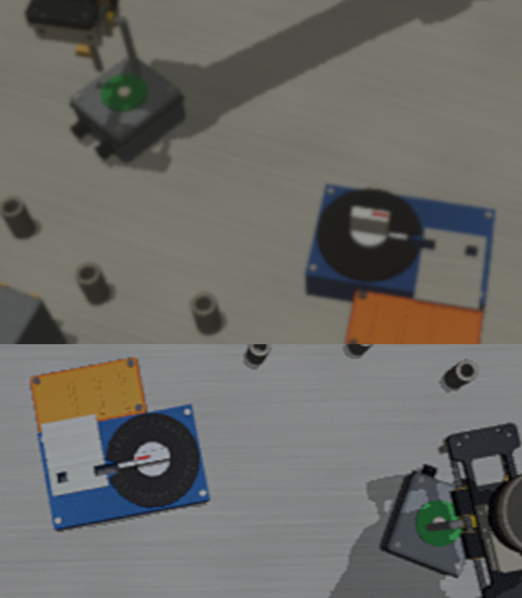

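The final view shows the dial gate still in line with the empty wells and the shackle held upright over the green pad, clear of it. I'm handing in.

```bash
python3 -c "
from workcell import env
print(env.sign_off())"
```

```text
the job is handed in; nothing more can be done
None
```

The dial is on its 0 click, and the shackle is out of the lock, held upright about 33 mm above the middle of the green pad; I handed the job in at 18 s, and no verdict was shown.

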